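Sort the seals and open the grease jar

TASK

Set out a seal service: lay the red seal in the red tray and the blue seal in the blue tray, then unscrew the tight cap of the white grease jar (anticlockwise from above, until it comes free of the threads), with the jar left standing down in its stand. Finish while still holding the cap in the gripper, level and straight above the open mouth with about 2 cm of clear gap, so that I can reach in with the brush; do not set it down or let go, and leave the brush, the tamper and the tape roll where they are.

Things in the scene. Friction and masses are not known exactly. Their poses are not given: they have to be found in the camera images.
- seal_red: red O-ring seal, 34 mm outside diameter, 9 mm thick, 15 g, lying flat and loose on the worktop; origin at the centre of its underside. Pinch it across the outside from above; nothing enters its hole.
- seal_blue: blue ring seal, same size and origin as the red one
- tray_red: shallow red square tray, fixed, 90 x 90 mm outside, 14 mm high, walls and floor 4 mm thick; origin at the centre of its underside
- tray_blue: shallow blue square tray, same size and origin as the red one
- stand: grey steel stand fixed to the worktop, with a 98 x 98 mm foot and four walls (84 x 84 mm outside) round a square well 63 mm wide; well floor 6 mm and wall tops 36 mm above the worktop; origin at the centre of its underside. It braces the jar: the jar cannot turn in it, but can be pulled up out of it.
- jar: white grease jar, about 0.35 kg, loose in the stand's well; square body 60 x 60 mm, 58 mm high, then a round neck of 38 mm diameter up to 84 mm; origin at the centre of its underside, z up. Thread lugs on the neck hold the cap; a sprung grey disc in the mouth pushes the cap up with about 15 N, which makes it tight (0.2 to 0.5 N m to turn).
- jar_mouth (a point): centre of the jar's mouth (top of the neck), 84 mm above the jar's underside
- open_mark (a point): green 7 mm dot on the jar body's top corner in the jar's -x +y direction, 35 mm from its axis, 58 mm above its underside. With the cap's pointer toward this corner the cap is free and lifts straight off. Turned anticlockwise it rises 1 to 2 mm, is free from 17 degrees before the dot and meets a stop 18 degrees past it.
- cap: round black ribbed screw cap, 58 mm diameter, 30 mm high, 60 g; origin at the centre of its underside, when closed about 64 mm above the jar's underside (6 mm above the flat top of the jar's body); z up, x along the white pointer line on its top. Starts closed, pointer 50 to 71 degrees clockwise (from above) of the green dot. Its lower edge passes the neck's top 20 mm higher than closed.
- cap_pointer (a point): middle of the white pointer line on the cap's top, 22.5 mm from the cap's axis along the cap's x axis, 30 mm above the cap's underside
- brush: black cleaning brush, 18 x 169 x 22 mm, lying loose; leave alone
- tamper: tamper with brown handle and white foot, 58 mm diameter, 89 mm high, standing loose; leave alone
- tape: black tape roll, 58 mm diameter, 19 mm high, lying loose; leave alone
- machine_a: espresso machine, fixed, always at the same place to the left of the work: an obstacle 0.41 m high. From its origin (underside) it reaches 0.18 m to the right (-y); its front panel stands 0.13 m, its drip tray 0.17 m and its black filter handle (0.2 m up) 0.25 m toward the robot (-x)

How it is judged (in metres and radians):
On the way:
1. the red seal lies in the red tray and the blue seal in the blue tray, both let go, with the cap still on (horizontal distance between seal_red and tray_red below 0.04 m and z of seal_red in the frame of tray_red between 0 and 0.011 m and horizontal distance between seal_blue and tray_blue below 0.04 m and z of seal_blue in the frame of tray_blue between 0 and 0.011 m and contact force between the fingers and seal_red below 0.1 N and contact force between the fingers and seal_blue below 0.1 N and z of cap in the frame of jar below 0.072 m), for 0.2 s.
At the end, for the whole second after the job is handed in: Each seal lies in the tray of its colour, centre within 40 mm of the tray's. The gripper holds the cap still, underside 5 to 50 mm above the jar's mouth, axis within 20 mm of the mouth's, tilt under 0.2 rad, not touching the jar. The jar stands upright down in the stand (horizontal distance between seal_red and tray_red below 0.04 m and z of seal_red in the frame of tray_red between 0 and 0.011 m and horizontal distance between seal_blue and tray_blue below 0.04 m and z of seal_blue in the frame of tray_blue between 0 and 0.011 m and z of cap in the frame of jar between 0.089 and 0.134 m and horizontal distance between cap and jar_mouth below 0.02 m and angle between cap's own z axis and vertical below 0.2 rad and linear speed of cap below 0.03 m/s and contact force between the fingers and cap above 2 N and contact force between cap and jar below 0.05 N and z of jar in the frame of stand below 0.01 m and angle between jar's own z axis and vertical below 0.1 rad); the arm keeps its last pose, push and grip.
It fails at once if the jar is pulled more than 12 mm up out of the stand's well or tipped over 0.25 rad (z of jar in the frame of stand above 0.018 m or angle between jar's own z axis and vertical above 0.25 rad).
It fails at once if the brush, the tamper or the tape roll is moved more than 30 mm or the tamper is tipped over (distance of any of brush, tamper, tape from where it was at the start of the episode above 0.03 m or angle between tamper's own z axis and vertical above 0.5 rad).
It also fails if it takes over 69 s, if anything falls off the work surface, if the arm or the gripper's body presses on something with over 40 N, if the wrist force passes 120 N, or if a joint passes its speed limit or range.

ROBOT

A 7-joint arm with a two-finger parallel gripper is mounted at the origin on a cart in front of the work surface, level with it; the furniture and walls round the work are solid. World frame = base frame: x ahead of the robot, y to its left, z up, the work surface at z = 0. Lengths are in mm, angles in rad, forces in N, time in s.
With the tool pointing down it reaches from about 400 to 875 mm from the base axis. Payload 4.4 kg.
Tool frame: the origin (TCP) lies midway between the tips of the shut fingers; the grasp point (between the pads) lies 19 mm behind it; z points along the fingers, y is the line along which they close (so a half turn about z gives the same grasp; the last joint's range is limited). The gripper opens to 85 mm and grips with 20 to 120 N. Pads are 22 mm wide; open, the fingers measure 114 mm over their backs; the gripper's body (76 mm by 85 mm) begins 54 mm behind the grasp point. The pads swing forward as they close: fully open they stand 13 mm farther back than shut.
Start: joints at [-1.268, 0.628, 0.038, 1.517, -0.027, 0.996, -0.02], TCP at [234.3, 606.318, 231.313] pointing down, gripper open.
Joint ranges: [-3.06, 3.06], [-0.37, 2.12], [-1.25, 1.32], [0.18, 2.47], [-1.1, 4.24], [0.23, 1.98], [-2.94, 2.94]. Speed limits (rad/s): [2.57, 2.57, 3.14, 3.14, 3.14, 3.14, 3.14].

INTERFACE

Orientations are given as [roll, pitch, yaw] about the fixed x, y, z axes, in that order (R = Rz(yaw) Ry(pitch) Rx(roll)).
In Python, from cell import monitor, cams, ctrl gives the robot as it stands.
- The arm moves only by the tool drive_tool, never from a script. Its argument "motion" is a list of rows, each an object with "fingers": the opening, from 0 (shut) to 1 (fully open); "linear": the shift along the tool's x, y, z in m, a list of three; "twist": the turn about the tool's z in rad. In form: [{"fingers": fingers, "linear": [x, y, z], "twist": twist}, ...]. A call has 1 to 5 rows; each row shifts and turns the commanded pose from where the row before left it, along the tool's axes as they then stand; what a row does not reach is not made up. A row lasts 1/12 s, in which the tool goes at most 41.7 mm and 7.16 degrees, less where a joint would pass 70% of its speed; a pose out of reach is approached as far as the arm can. A call with a gripper value outside its range is refused whole. The fingers move at their own pace and stop on an object; the grip force is fixed at half the most. Time passes only in rows, so rows that do not move let the fingers close. It gives the time, the measured TCP pose, the force, the opening and the grip force at its end, in the units of the state.
- monitor.read_state(): the state, without advancing time (a new reading comes with each control period).
- cams.get_image(name): name is "scene" or "top" or "wrist"; returns a dict with "color" (400x640x3 uint8, blue, green, red), "K" (3x3 intrinsics, pixels), "k1" (the pictures are not rectified: a ray, as slopes to the right and down, at radius r is drawn at 1 + k1 r^2 times it, then the intrinsics apply), "R" (3x3) and "t" (3): a world point X has camera coordinates R X + t. Camera axes: x right, y down, z forward; pixel columns grow to the right and rows downward; lengths in mm; the calibration is good to about 2 mm. A picture is of the moment at which its call begins. There is no depth.
- ctrl.finish_job(): hands the job in; it is judged then, once.
The state is a dict: "clock": time; "qpos": joint angles; "qd": joint speeds; "tau": joint torques, N m; "eef_pos": TCP position; "tool_rot": TCP orientation; "force": force on the tool from outside, world axes, zero at the start; "torque": the same for the moment, N m; "width": finger opening in mm; "gripper_force": force on a finger pad.
Only numpy, scipy, OpenCV 4.12 (cv2) and the standard library are available. Lean on these libraries where they do the work, as an engineer would, in place of code of your own. Each camera call takes 0.05 s, during which the arm holds its last target. There are 200 camera calls.

## Working session

There is one attempt and no reset: what is moved stays moved. The work goes in short steps, Python scripts to look and compute and a tool call to move; the robot and the scene stay as the last step left them, time stands still between calls to the robot, and variables do not carry over. Pictures are saved under pics/ and viewed, at most 13 in all, crops included, and the job is handed in when it is done.

Besides the shell and the picture viewer there is one more tool, called after ">>>" as a command line: name --argument value ..., lists and objects as JSON in quotes. drive_tool: Moves the arm, as the interface text tells. Its arguments: {"type":"object","properties":{"motion":{"type":"array"}},"required":["motion"]}

```bash
ls; mkdir -p pics
cat > h.py <<'E'
import numpy as np, cv2
from cell import monitor, cams, ctrl
def shot(n,f=None):
    im=cams.get_image(n)
    if f: cv2.imwrite('pics/'+f,im['color'])
    return im
def ray(im,u,v):
    K=np.array(im['K']);R=np.array(im['R']);t=np.array(im['t'])
    d=np.array([(u-K[0,2])/K[0,0],(v-K[1,2])/K[1,1]]);s=d.copy()
    for _ in range(30): s=d/(1+im['k1']*(s@s))
    return -R.T@t, R.T@np.array([s[0],s[1],1])
def onz(im,u,v,z):
    o,d=ray(im,u,v); return o+d*(z-o[2])/d[2]
E
python3 - <<'E'
from h import *
for n in('scene','top','wrist'):
    im=shot(n,n+'0.png'); print(n,-np.array(im['R']).T@im['t'],im['k1'],im['K'][0][0])
    np.save(n+'0.npy',im,allow_pickle=True)
print(monitor.read_state())
E
```

```text
pics
scene [-372.90991196 -565.83646779  603.34266366] -0.05990746355960603 457.6613324272542
top [ 451.43806228   -5.38852676 1274.72443946] 0.01894559026308063 504.5790829401213
wrist [172.28133827 630.08211845 373.35045888] 0.012243910688942088 355.67310655636766
{'clock': 0.15, 'qpos': array([-1.26778131,  0.62913039,  0.03844694,  1.51810405, -0.02700821,
        0.99628234, -0.019989  ]), 'qd': array([ 1.08357808e-03, -2.18974271e-03,  3.50632201e-05, -2.62101907e-03,
        1.27798929e-03, -2.69402765e-04,  2.07938369e-03]), 'tau': array([ 8.31542366e-04, -5.63798761e+01,  1.22797586e+00, -1.93651038e+01,
        1.12860205e-02,  7.33752502e-03, -2.68248647e-05]), 'eef_pos': array([234.13502979, 605.88460929, 230.61337708]), 'tool_rot': array([-3.14018605e+00, -2.48103156e-06,  2.77278611e+00]), 'force': array([-0.62996434, -0.03632346,  0.78052773]), 'torque': array([-0.00290405,  0.01876539, -0.06949366]), 'gripper_force': 0.0, 'width': 85.59566054596202}
```

View pics/top0.png

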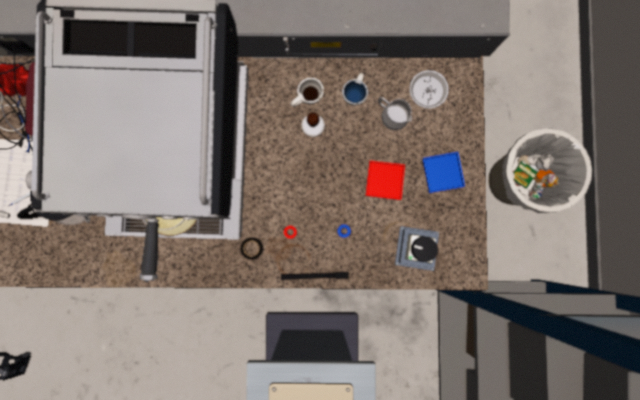

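View pics/scene0.png

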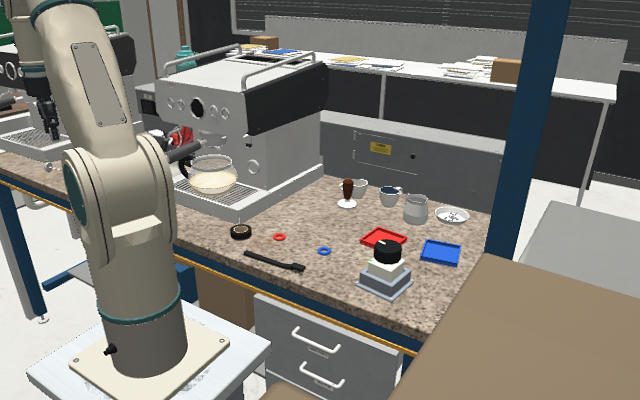

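Top view: the red seal is at about (290,231), blue seal (344,230), red tray (385,180), blue tray (443,172), stand (418,248) and cap (424,248). The tape is at (252,248), the brush at (315,275) and the tamper at (313,122). The scene view shows the same layout.

Run:
```python
from h import *
im=np.load('top0.npy',allow_pickle=True).item(); c=im['color']
hsv=cv2.cvtColor(c,cv2.COLOR_BGR2HSV)
print(np.array(im['R']).round(3))
for n,lo,hi in(('red',(0,180,120),(8,255,255)),('blue',(105,150,100),(128,255,255))):
    m=cv2.inRange(hsv,lo,hi)
    if n=='red': m|=cv2.inRange(hsv,(172,180,120),(180,255,255))
    k,l,s,ce=cv2.connectedComponentsWithStats(m)
    for i in range(1,k):
        if s[i,4]>20 and 240<ce[i][0]<500 and 150<ce[i][1]<270:
            pts=cv2.findContours((l==i).astype(np.uint8),0,2)[0][0]
            r=cv2.minAreaRect(pts)
            print(n,s[i],ce[i].round(1),r,onz(im,*ce[i],5).round(1),onz(im,*r[0],9 if s[i,4]<400 else 10).round(1))
for n,u,v,z in(('stand',418,248,36),('cap',424,248,100),('tape',252,248,19),('b1',282,276,20),('b2',348,275,20),('jar?',418,248,80)):
    print(n,onz(im,u,v,z).round(1))
a=c[220:280,385:450]; b=cv2.resize(a,None,fx=8,fy=8,interpolation=cv2.INTER_CUBIC)
s=np.load('scene0.npy',allow_pickle=True).item()['color'][225:305,345:425]
s=cv2.resize(s,None,fx=3.5,fy=3.5,interpolation=cv2.INTER_CUBIC)
o=np.zeros((480,800,3),np.uint8);o[:480,:520]=b;o[:280,520:800]=s
cv2.imwrite('pics/crop0.png',o)
```

```text
[[ 0.006 -1.    -0.007]
 [-0.997 -0.005 -0.079]
 [ 0.079  0.008 -0.997]]
red [ 366  161   39   39 1292] [385.  179.8] ((384.8658752441406, 179.7073211669922), (36.11111068725586, 36.111114501953125), 6.34019136428833) [ 603.8 -187.     5. ] [ 603.4 -186.1   10. ]
red [284 226  13  13 106] [289.8 231.7] ((290.0, 232.0), (12.0, 12.0), 90.0) [471.4  52.4   5. ] [470.6  51.8   9. ]
blue [ 423  152   41   40 1253] [443.2 171.9] ((443.1153869628906, 172.07691955566406), (35.49702072143555, 35.88925552368164), 78.69007110595703) [ 624.5 -334.     5. ] [ 623.4 -332.5   10. ]
blue [338 225  12  12  84] [343.5 230.5] ((343.5, 230.5), (11.0, 11.0), 90.0) [475.1 -82.3   5. ] [475.1 -82.1   9. ]
stand [ 433.1 -261.9   36. ]
cap [ 434.1 -262.5  100. ]
tape [430.3 145.2  19. ]
b1 [362.1  70.1  20. ]
b2 [365.6 -92.5  20. ]
jar? [ 433.7 -252.8   80. ]
```

View pics/crop0.png

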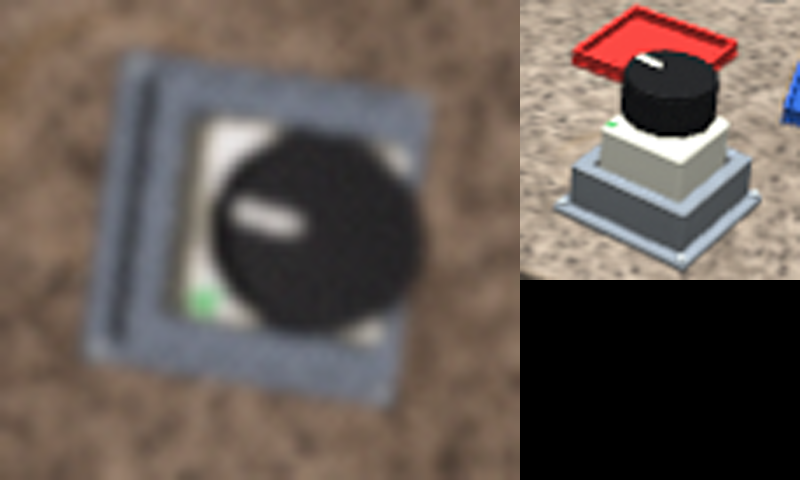

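The crop shows the green dot at the jar's lower-left corner, about (410.6,257.5) in the full picture. The pointer sits clockwise of it and the cap centre is at about (425,249). I'll lift while turning to yaw 90°, back past the machine, then go over the red seal.

>>> drive_tool --motion '[{"fingers":1,"linear":[0,0,-0.02],"twist":0.12},{"fingers":1,"linear":[0,0,-0.02],"twist":0.12},{"fingers":1,"linear":[0,0,-0.02],"twist":0.12},{"fingers":1,"linear":[0,0,-0.02],"twist":0.12},{"fingers":1,"linear":[0,0,-0.02],"twist":0.12}]'

```text
clock: 0.57
eef_pos: [234.1, 606.0, 331.9]
tool_rot: [-3.141, 0.0, 2.167]
force: [-0.2, 1.0, -0.6]
width: 85.3
gripper_force: 0.0
```

>>> drive_tool --motion '[{"fingers":1,"linear":[0,0,0],"twist":0.12},{"fingers":1,"linear":[0,0,0],"twist":0.12},{"fingers":1,"linear":[0,0,0],"twist":0.12},{"fingers":1,"linear":[0,0,0],"twist":0.12},{"fingers":1,"linear":[0,0,0],"twist":0.12}]'

```text
clock: 0.98
eef_pos: [234.1, 606.1, 331.0]
tool_rot: [-3.141, 0.001, 1.567]
force: [0.2, -1.1, -0.6]
width: 85.3
gripper_force: 0.0
```

Run:
```python
from h import *
im=np.load('top0.npy',allow_pickle=True).item()
print('handle',onz(im,148,278,200).round(),'side',onz(im,238,215,400).round(),'drip',onz(im,240,237,50).round())
s=monitor.read_state();print(s['eef_pos'],s['tool_rot'],s['qpos'],s['force'],s['clock'])
```

```text
handle [369. 342. 200.] side [494. 125. 400.] drip [457. 171.  50.]
[234.10850942 606.1136338  330.97039319] [-3.14121892e+00  6.34141874e-04  1.56689256e+00] [-1.45386393  0.56913444  0.36756741  1.38509717 -0.20732907  1.22596419
 -1.07297538] [ 0.23506577 -1.0691875  -0.64575739] 0.9833
```

>>> drive_tool --motion '[{"fingers":1,"linear":[-0.039,0,0],"twist":0},{"fingers":1,"linear":[-0.039,0,0],"twist":0},{"fingers":1,"linear":[-0.039,0,0],"twist":0},{"fingers":1,"linear":[-0.039,0,0],"twist":0},{"fingers":1,"linear":[-0.039,0,0],"twist":0}]'

```text
clock: 1.4
eef_pos: [234.3, 409.2, 330.9]
tool_rot: [-3.141, 0.001, 1.573]
force: [-0.0, -0.3, -0.2]
width: 85.4
gripper_force: 0.0
```

>>> drive_tool --motion '[{"fingers":1,"linear":[-0.039,0,0],"twist":0},{"fingers":1,"linear":[-0.039,0,0],"twist":0},{"fingers":1,"linear":[-0.033,0.016,0],"twist":0},{"fingers":1,"linear":[-0.033,0.016,0],"twist":0},{"fingers":1,"linear":[-0.033,0.016,0],"twist":0}]'

```text
clock: 1.82
eef_pos: [283.0, 232.7, 331.4]
tool_rot: [-3.141, -0.001, 1.574]
force: [1.1, 0.4, 0.6]
width: 85.0
gripper_force: 0.0
```

>>> drive_tool --motion '[{"fingers":1,"linear":[-0.033,0.016,0],"twist":0},{"fingers":1,"linear":[-0.033,0.016,0],"twist":0},{"fingers":1,"linear":[-0.033,0.016,0],"twist":0},{"fingers":1,"linear":[-0.015,0.018,0.025],"twist":0},{"fingers":1,"linear":[-0.015,0.018,0.025],"twist":0}]'

```text
clock: 2.23
eef_pos: [368.9, 104.4, 281.9]
tool_rot: [3.138, -0.003, 1.572]
force: [-0.3, 0.9, 0.1]
width: 85.2
gripper_force: 0.0
```

>>> drive_tool --motion '[{"fingers":0.75,"linear":[-0.015,0.018,0.025],"twist":0},{"fingers":0.75,"linear":[-0.015,0.018,0.025],"twist":0},{"fingers":0.75,"linear":[-0.015,0.018,0.025],"twist":0},{"fingers":0.75,"linear":[-0.015,0.018,0.025],"twist":0},{"fingers":0.75,"linear":[0,0,0],"twist":0}]'

```text
clock: 2.65
eef_pos: [440.6, 41.6, 177.7]
tool_rot: [-3.138, 0.005, 1.567]
force: [0.9, -1.0, -0.2]
width: 64.4
gripper_force: 0.0
```

```bash
cat >> h.py <<'E'
def ringblobs(im,z=9):
    hsv=cv2.cvtColor(im['color'],cv2.COLOR_BGR2HSV); o=[]
    for n,rs in(('red',[((0,170,80),(8,255,255)),((172,170,80),(180,255,255))]),('blue',[((105,140,60),(128,255,255))])):
        m=sum(cv2.inRange(hsv,a,b) for a,b in rs)
        for c in cv2.findContours(m,cv2.RETR_EXTERNAL,cv2.CHAIN_APPROX_NONE)[0]:
            if cv2.contourArea(c)>60:
                (u,v),r=cv2.minEnclosingCircle(c); print(n,round(u),round(v),round(r,1),onz(im,u,v,z).round(1))
E
python3 - <<'E'
from h import *
im=shot('wrist','w1.png'); ringblobs(im)
s=monitor.read_state();print(s['eef_pos'],s['tool_rot'],s['qpos'],s['clock'],s['width'])
E
```

```text
red 491 389 22.5 [ 617.3 -182.8    9. ]
red 357 166 18.8 [471.   55.3   9. ]
blue 358 300 16.6 [474.5 -78.1   9. ]
[439.28023667  43.27589522 179.20885163] [-3.13770884e+00  2.64262203e-03  1.56811847e+00] [-0.55655634  0.47556406  0.55491848  2.1385855  -0.41379661  0.63611307
  0.28502307] 2.7 63.88705962059954
```

View pics/w1.png

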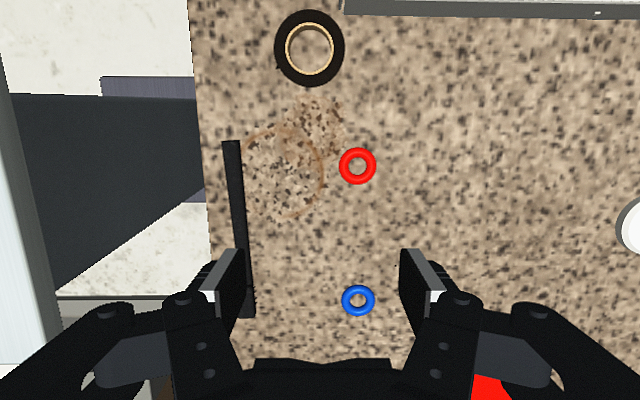

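The wrist picture shows the red seal at (357,166) and the blue one at (358,300). Both agree with the top view to about 3 mm.

>>> drive_tool --motion '[{"fingers":0.65,"linear":[0.002,0.0064,0.028],"twist":0},{"fingers":0.65,"linear":[0.002,0.0064,0.028],"twist":0},{"fingers":0.65,"linear":[0.002,0.0064,0.028],"twist":0},{"fingers":0.65,"linear":[0.002,0.0064,0.028],"twist":0},{"fingers":0.65,"linear":[0.002,0.0064,0.028],"twist":0}]'

```text
clock: 3.12
eef_pos: [471.7, 57.3, 41.1]
tool_rot: [3.14, -0.001, 1.574]
force: [0.4, -0.1, -0.0]
width: 55.6
gripper_force: 0.0
```

>>> drive_tool --motion '[{"fingers":0.65,"linear":[0,0,0.015],"twist":0},{"fingers":0.65,"linear":[0,0,0.007],"twist":0},{"fingers":0.65,"linear":[0,0,0],"twist":0},{"fingers":0.65,"linear":[0,0,0],"twist":0},{"fingers":0.65,"linear":[0,0,0],"twist":0}]'

```text
clock: 3.53
eef_pos: [472.0, 56.1, 20.7]
tool_rot: [3.14, -0.0, 1.573]
force: [0.5, 0.2, 0.3]
width: 55.5
gripper_force: 0.0
```

Run:
```python
from h import *
im=shot('wrist','w2.png'); ringblobs(im)
s=monitor.read_state();print(s['eef_pos'],s['tool_rot'],s['clock'],s['width'],s['force'])
```

```text
red 321 251 34.9 [471.5  56.6   9. ]
[472.09993322  56.13689448  20.65750644] [ 3.13937155e+00 -2.95622090e-04  1.57324858e+00] 3.5833 55.78253070834345 [0.13233067 0.65713184 0.2619863 ]
```

The seal is centred under the tool, so I'll go down and grip it.

>>> drive_tool --motion '[{"fingers":0.65,"linear":[0,0,0.01],"twist":0},{"fingers":0.65,"linear":[0,0,0.0085],"twist":0},{"fingers":0.65,"linear":[0,0,0],"twist":0},{"fingers":0.2,"linear":[0,0,0],"twist":0},{"fingers":0.2,"linear":[0,0,0],"twist":0}]'

```text
clock: 4.0
eef_pos: [471.8, 55.9, 1.6]
tool_rot: [3.14, -0.0, 1.573]
force: [-2.9, 0.4, 18.1]
width: 32.5
gripper_force: 25.6
```

>>> drive_tool --motion '[{"fingers":0.2,"linear":[0,0,0],"twist":0},{"fingers":0.2,"linear":[0,0,0],"twist":0},{"fingers":0.2,"linear":[0,0,0],"twist":0},{"fingers":0.2,"linear":[0,0,0],"twist":0},{"fingers":0.2,"linear":[0,0,0],"twist":0}]'

```text
clock: 4.42
eef_pos: [471.8, 55.9, 2.0]
tool_rot: [3.14, -0.001, 1.573]
force: [-0.9, -0.2, 6.7]
width: 30.9
gripper_force: 58.8
```

>>> drive_tool --motion '[{"fingers":0.2,"linear":[0,0,-0.03],"twist":0},{"fingers":0.2,"linear":[0,0,-0.03],"twist":0},{"fingers":0.2,"linear":[-0.03,0.0165,0],"twist":0},{"fingers":0.2,"linear":[-0.03,0.0165,0],"twist":0},{"fingers":0.2,"linear":[-0.03,0.0165,0],"twist":0}]'

```text
clock: 4.83
eef_pos: [522.3, -34.0, 62.4]
tool_rot: [3.139, -0.0, 1.576]
force: [0.6, 0.1, -0.0]
width: 30.6
gripper_force: 59.4
```

>>> drive_tool --motion '[{"fingers":0.2,"linear":[-0.03,0.0165,0],"twist":0},{"fingers":0.2,"linear":[-0.03,0.0165,0],"twist":0},{"fingers":0.2,"linear":[-0.03,0.0165,0],"twist":0},{"fingers":0.2,"linear":[-0.03,0.0165,0],"twist":0},{"fingers":0.2,"linear":[-0.03,0.0165,0],"twist":0}]'

```text
clock: 5.25
eef_pos: [604.4, -185.6, 61.7]
tool_rot: [3.141, 0.0, 1.573]
force: [0.7, 0.7, -0.1]
width: 30.6
gripper_force: 59.4
```

>>> drive_tool --motion '[{"fingers":0.2,"linear":[0,0,0.02],"twist":0},{"fingers":0.2,"linear":[0,0,0.015],"twist":0},{"fingers":0.2,"linear":[0,0,0],"twist":0},{"fingers":0.2,"linear":[0,0,0],"twist":0},{"fingers":0.2,"linear":[0,0,0],"twist":0}]'

```text
clock: 5.67
eef_pos: [604.2, -183.7, 26.8]
tool_rot: [3.141, 0.0, 1.573]
force: [-0.3, -0.0, 0.7]
width: 30.5
gripper_force: 59.4
```

Run:
```python
from h import *
im=shot('wrist','w3.png'); ringblobs(im); im=shot('top'); ringblobs(im,14)
s=monitor.read_state();print(s['eef_pos'],s['tool_rot'],s['clock'],s['width'],s['force'])
```

```text
red 323 227 122.1 [ 604.6 -173.4    9. ]
blue 26 26 34.7 [482.9 -86.8   9. ]
red 12 80 19.3 [854.6 763.9  14. ]
blue 443 172 23.9 [ 622.3 -332.3   14. ]
blue 354 94 7.8 [ 822.  -109.6   14. ]
[ 604.6041428  -183.77228702   27.10757212] [3.13987349e+00 5.65690559e-04 1.57345723e+00] 5.7667 30.60872449125065 [ 0.33540645 -0.74479     0.32715497]
```

View pics/w3.png

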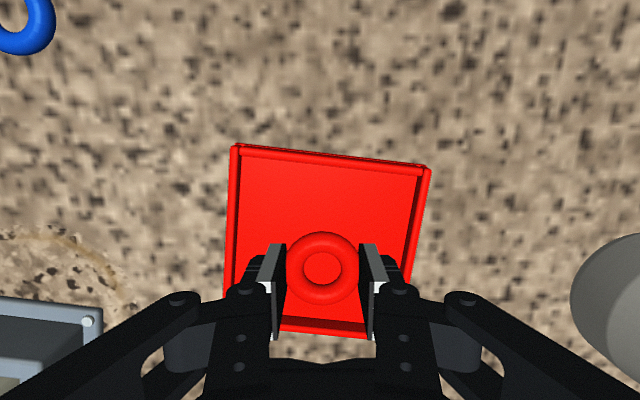

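The seal is held at (322,267) over the red tray. I'll lower it and release.

>>> drive_tool --motion '[{"fingers":0.2,"linear":[-0.002,0,0.01],"twist":0},{"fingers":0.2,"linear":[0,0,0.008],"twist":0},{"fingers":0.2,"linear":[0,0,0],"twist":0},{"fingers":0.5,"linear":[0,0,0],"twist":0},{"fingers":0.5,"linear":[0,0,0],"twist":0}]'

```text
clock: 6.18
eef_pos: [603.6, -185.9, 7.5]
tool_rot: [-3.141, -0.0, 1.573]
force: [0.5, -0.3, -0.4]
width: 42.8
gripper_force: 0.0
```

>>> drive_tool --motion '[{"fingers":0.5,"linear":[0,0,0],"twist":0},{"fingers":0.5,"linear":[0,0,0],"twist":0},{"fingers":0.5,"linear":[0,0,-0.02],"twist":0},{"fingers":0.5,"linear":[0,0,-0.035],"twist":0},{"fingers":0.65,"linear":[0,0,-0.035],"twist":0}]'

```text
clock: 6.6
eef_pos: [602.7, -185.6, 97.8]
tool_rot: [-3.139, -0.001, 1.572]
force: [1.7, 0.8, 0.9]
width: 53.6
gripper_force: 0.0
```

Run:
```python
from h import *
im=shot('wrist','w4.png'); ringblobs(im)
g=im['color'].astype(int); 
cv2.imwrite('pics/w4.png',im['color'])
s=monitor.read_state();print(s['eef_pos'],s['tool_rot'],s['clock'],s['width'],s['force'])
```

```text
red 324 199 92.5 [ 603.6 -180.4    9. ]
blue 342 346 59.9 [ 617.4 -295.9    9. ]
blue 113 37 31.9 [477.5 -80.5   9. ]
[ 607.25536716 -187.88581857  105.64859681] [3.13264797 0.00314903 1.57227596] 6.65 55.13168050511628 [ 1.47578528 -0.79557398  4.54454352]
```

View pics/w4.png

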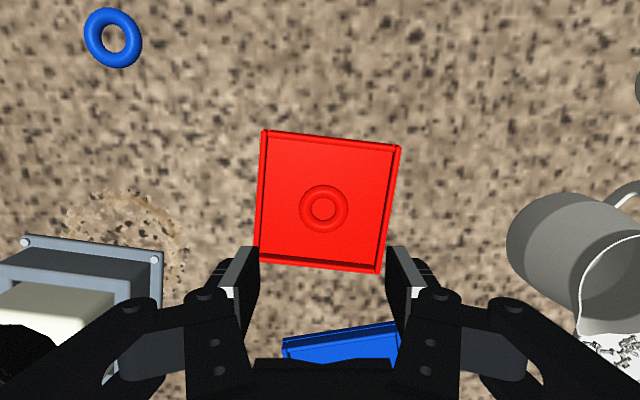

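The red seal lies in the red tray at (323,209), close to its centre. Next I'll move over the blue seal.

>>> drive_tool --motion '[{"fingers":0.65,"linear":[0.021,-0.0257,0.01],"twist":0},{"fingers":0.65,"linear":[0.021,-0.0257,0.01],"twist":0},{"fingers":0.65,"linear":[0.021,-0.0257,0.01],"twist":0},{"fingers":0.65,"linear":[0.021,-0.0257,0.01],"twist":0},{"fingers":0.65,"linear":[0.021,-0.0257,0.01],"twist":0}]'

```text
clock: 7.07
eef_pos: [474.2, -80.4, 47.9]
tool_rot: [3.141, 0.001, 1.573]
force: [0.5, 1.4, -0.1]
width: 55.5
gripper_force: 0.0
```

>>> drive_tool --motion '[{"fingers":0.65,"linear":[0,0,0.02],"twist":0},{"fingers":0.65,"linear":[0,0,0.008],"twist":0},{"fingers":0.65,"linear":[0,0,0],"twist":0},{"fingers":0.65,"linear":[0,0,0],"twist":0},{"fingers":0.65,"linear":[0,0,0],"twist":0}]'

```text
clock: 7.48
eef_pos: [476.7, -82.5, 20.3]
tool_rot: [3.139, 0.001, 1.572]
force: [0.4, -0.1, 0.3]
width: 55.6
gripper_force: 0.0
```

Run:
```python
from h import *
im=shot('wrist'); ringblobs(im)
s=monitor.read_state();print(s['eef_pos'],s['tool_rot'],s['clock'],s['width'],s['force'])
```

```text
red 486 389 16.2 [ 562.6 -159.2    9. ]
red 539 374 14.3 [ 588.3 -149.6    9. ]
red 617 365 27.2 [ 626.8 -144.1    9. ]
blue 319 244 35.0 [475.1 -78.5   9. ]
[476.52848329 -82.2768785   20.41213574] [3.13946564e+00 1.04242349e-03 1.57184860e+00] 7.5333 55.510017810667115 [-0.27077221 -0.49073516  1.24953933]
```

>>> drive_tool --motion '[{"fingers":0.65,"linear":[0.004,-0.001,0.01],"twist":0},{"fingers":0.65,"linear":[0,0,0.0075],"twist":0},{"fingers":0.65,"linear":[0,0,0],"twist":0},{"fingers":0.65,"linear":[0,0,0],"twist":0},{"fingers":0.2,"linear":[0,0,0],"twist":0}]'

```text
clock: 7.95
eef_pos: [474.4, -77.6, 2.5]
tool_rot: [3.141, 0.0, 1.572]
force: [-0.0, -0.3, 0.3]
width: 45.0
gripper_force: 0.0
```

>>> drive_tool --motion '[{"fingers":0.2,"linear":[0,0,0],"twist":0},{"fingers":0.2,"linear":[0,0,0],"twist":0},{"fingers":0.2,"linear":[0,0,0],"twist":0},{"fingers":0.2,"linear":[0,0,0],"twist":0},{"fingers":0.2,"linear":[0,0,0],"twist":0}]'

```text
clock: 8.37
eef_pos: [474.4, -77.5, 3.1]
tool_rot: [3.141, 0.0, 1.572]
force: [-0.9, -0.4, 5.1]
width: 30.4
gripper_force: 58.8
```

>>> drive_tool --motion '[{"fingers":0.2,"linear":[0,0,-0.03],"twist":0},{"fingers":0.2,"linear":[0,0,-0.03],"twist":0},{"fingers":0.2,"linear":[-0.032,0.0186,0],"twist":0},{"fingers":0.2,"linear":[-0.032,0.0186,0],"twist":0},{"fingers":0.2,"linear":[-0.032,0.0186,0],"twist":0}]'

```text
clock: 8.78
eef_pos: [531.4, -173.5, 63.6]
tool_rot: [3.14, 0.0, 1.575]
force: [0.3, 0.4, -0.7]
width: 30.4
gripper_force: 59.3
```

>>> drive_tool --motion '[{"fingers":0.2,"linear":[-0.032,0.0186,0],"twist":0},{"fingers":0.2,"linear":[-0.032,0.0186,0],"twist":0},{"fingers":0.2,"linear":[-0.032,0.0186,0],"twist":0},{"fingers":0.2,"linear":[-0.032,0.0186,0],"twist":0},{"fingers":0.2,"linear":[-0.032,0.0186,0],"twist":0}]'

```text
clock: 9.2
eef_pos: [623.9, -334.4, 62.7]
tool_rot: [-3.141, 0.0, 1.573]
force: [1.3, -1.0, -0.5]
width: 30.3
gripper_force: 59.3
```

>>> drive_tool --motion '[{"fingers":0.2,"linear":[0,0,0.02],"twist":0},{"fingers":0.2,"linear":[0,0,0.015],"twist":0},{"fingers":0.2,"linear":[0,0,0],"twist":0},{"fingers":0.2,"linear":[0,0,0],"twist":0},{"fingers":0.2,"linear":[0,0,0],"twist":0}]'

```text
clock: 9.62
eef_pos: [623.5, -331.6, 27.6]
tool_rot: [-3.141, -0.001, 1.574]
force: [0.6, 0.4, -0.6]
width: 30.5
gripper_force: 59.4
```

>>> drive_tool --motion '[{"fingers":0.2,"linear":[0,0,0.01],"twist":0},{"fingers":0.2,"linear":[0,0,0.008],"twist":0},{"fingers":0.2,"linear":[0,0,0],"twist":0},{"fingers":0.5,"linear":[0,0,0],"twist":0},{"fingers":0.5,"linear":[0,0,0],"twist":0}]'

```text
clock: 10.03
eef_pos: [623.5, -332.9, 9.4]
tool_rot: [-3.142, 0.0, 1.573]
force: [-0.6, -0.5, 1.2]
width: 42.6
gripper_force: 0.0
```

>>> drive_tool --motion '[{"fingers":0.5,"linear":[0,0,0],"twist":0},{"fingers":0.5,"linear":[0,0,0],"twist":0},{"fingers":0.5,"linear":[0,0,-0.02],"twist":0},{"fingers":0.5,"linear":[0,0,-0.035],"twist":0},{"fingers":1,"linear":[0,0,-0.035],"twist":0}]'

```text
clock: 10.45
eef_pos: [622.5, -332.4, 99.2]
tool_rot: [-3.139, -0.001, 1.572]
force: [0.0, 0.3, 1.2]
width: 53.5
gripper_force: 0.0
```

>>> drive_tool --motion '[{"fingers":1,"linear":[0,-0.01,-0.035],"twist":0},{"fingers":1,"linear":[0,-0.01,-0.035],"twist":0},{"fingers":1,"linear":[0.0,0,-0.03],"twist":0},{"fingers":1,"linear":[0,0,0],"twist":0},{"fingers":1,"linear":[0,0,0],"twist":0}]'

```text
clock: 10.87
eef_pos: [604.5, -333.9, 202.2]
tool_rot: [3.137, 0.002, 1.573]
force: [0.2, 0.6, -0.1]
width: 85.5
gripper_force: 0.0
```

Run:
```python
from h import *
im=shot('wrist','w5.png'); ringblobs(im)
s=monitor.read_state();print(s['eef_pos'],s['tool_rot'],s['clock'],s['width'],s['force'])
```

```text
red 318 25 60.4 [ 601.7 -202.     9. ]
blue 342 170 66.0 [ 624.6 -328.6    9. ]
[ 603.75734843 -332.84742725  200.04443881] [3.14010567e+00 1.09079423e-04 1.57295033e+00] 10.9167 85.37680128546637 [-0.14974001  0.68191912 -0.5754417 ]
```

View pics/w5.png

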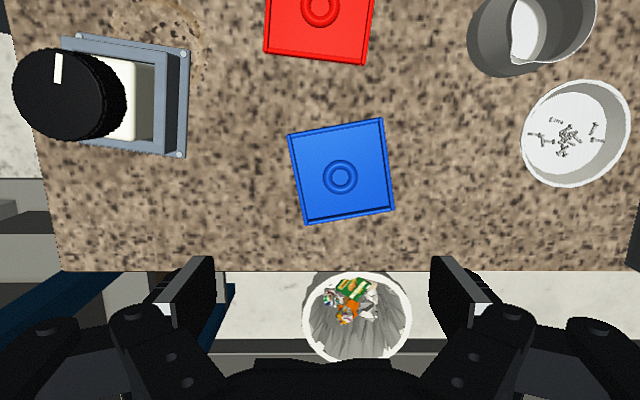

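The blue seal lies in the blue tray at (340,177) and the red one in the red tray at (320,5). I'll go over to the cap.

>>> drive_tool --motion '[{"fingers":1,"linear":[0.0086,-0.034,0],"twist":0},{"fingers":1,"linear":[0.0086,-0.034,0],"twist":0},{"fingers":1,"linear":[0.0086,-0.034,0],"twist":0},{"fingers":1,"linear":[0.0086,-0.034,0],"twist":0},{"fingers":1,"linear":[0.0086,-0.034,0],"twist":0}]'

```text
clock: 11.33
eef_pos: [431.0, -288.8, 197.7]
tool_rot: [-3.139, -0.001, 1.573]
force: [-0.3, -1.0, 1.2]
width: 85.5
gripper_force: 0.0
```

>>> drive_tool --motion '[{"fingers":1,"linear":[0,0,0],"twist":0},{"fingers":1,"linear":[0,0,0],"twist":0},{"fingers":1,"linear":[0,0,0],"twist":0},{"fingers":1,"linear":[0,0,0],"twist":0}]'

```text
clock: 11.67
eef_pos: [434.6, -290.3, 198.8]
tool_rot: [-3.142, 0.0, 1.574]
force: [0.5, -0.4, 0.3]
width: 85.4
gripper_force: 0.0
```

Run:
```python
from h import *
im=shot('wrist','w6.png'); c=im['color']; hsv=cv2.cvtColor(c,cv2.COLOR_BGR2HSV)
g=cv2.inRange(hsv,(45,80,80),(80,255,255)); M=cv2.moments(g); print('green',M['m00']/255,M['m10']/M['m00'],M['m01']/M['m00'])
P=onz(im,M['m10']/M['m00'],M['m01']/M['m00'],64);print(P)
np.save('w6.npy',im,allow_pickle=True)
s=monitor.read_state();print(s['eef_pos'],s['tool_rot'],s['clock'],s['width'],s['force'],s['qpos'])
```

```text
green 111.0 346.85585585585585 211.75675675675674
[ 454.88294158 -308.11883181   64.        ]
[ 434.53042355 -290.41034311  198.80002578] [-3.14146419e+00  3.71418712e-04  1.57407252e+00] 11.7167 85.33930794616016 [-1.77802273  0.69906751  0.03335761] [ 0.16823222  0.5451757   0.55003375  1.91765046 -0.39255217  0.78614869
  0.93895511]
```

View pics/w6.png

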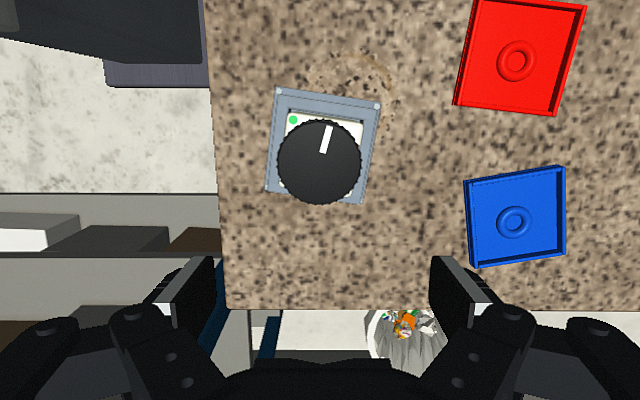

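The wrist picture shows the green dot at (293,120), the cap top centred near (320,160) and the pointer line from (329,126) to (323,153).

Run:
```python
from h import *
im=np.load('w6.npy',allow_pickle=True).item(); c=im['color']; hsv=cv2.cvtColor(c,cv2.COLOR_BGR2HSV)
box=np.zeros(c.shape[:2],np.uint8); box[105:215,262:385]=255
m=cv2.inRange(hsv,(0,0,0),(180,255,75))&box
cs=max(cv2.findContours(m,cv2.RETR_EXTERNAL,2)[0],key=cv2.contourArea); h=cv2.convexHull(cs)
e=cv2.fitEllipse(h); print(e)
disk=cv2.erode(cv2.fillConvexPoly(np.zeros_like(box),h,255),np.ones((3,3)))
w=cv2.inRange(hsv,(0,0,150),(180,80,255))&disk
k,l,s,ce=cv2.connectedComponentsWithStats(w); i=1+s[1:,4].argmax(); print(s[i],ce[i])
g=cv2.inRange(hsv,(45,80,80),(80,255,255))&box; M=cv2.moments(g); 
G=onz(im,M['m10']/M['m00'],M['m01']/M['m00'],64)
C=onz(im,*e[0],97); Pm=onz(im,*ce[i],100); print('G',G,'C',C,'P',Pm)
edge=[onz(im,*p[0],100)[:2] for p in h]; print('circ',cv2.minEnclosingCircle(np.array(edge,np.float32)))
a=lambda v:np.degrees(np.arctan2(v[1],v[0]))
print('axis from mark/pointer', np.linalg.norm(Pm[:2]-C[:2]),np.linalg.norm(G[:2]-C[:2]),'ptr',a(Pm-C),'mark',a(G-C))
t=np.load('top0.npy',allow_pickle=True).item(); hs=cv2.cvtColor(t['color'],cv2.COLOR_BGR2HSV); b=np.zeros(hs.shape[:2],np.uint8); b[220:280,385:450]=255
m=cv2.inRange(hs,(0,0,0),(180,255,70))&b; cs=max(cv2.findContours(m,0,2)[0],key=cv2.contourArea);u=cv2.minEnclosingCircle(cs);print(u,onz(t,*u[0],98))
```

```text
((318.8028564453125, 161.65005493164062), (84.51292419433594, 85.63029479980469), 178.99822998046875)
[319 125  14  29 196] [325.69387755 139.        ]
G [ 412.0123048  -234.85190154   64.        ] C [ 432.26635613 -261.94653617   97.        ] P [ 436.90862364 -246.16324308  100.        ]
circ ((432.01361083984375, -262.3094482421875), 29.70104217529297)
axis from mark/pointer 16.451838450994174 33.8281808717453 ptr 73.6100504210281 mark 126.77921582343315
((424.76470947265625, 248.76470947265625), 13.308390617370605) [ 432.34662312 -264.68949179   98.        ]
```

>>> drive_tool --motion '[{"fingers":1,"linear":[0.0135,-0.001,0.02],"twist":0},{"fingers":1,"linear":[0.0135,-0.001,0.02],"twist":0},{"fingers":1,"linear":[0,0,0.02],"twist":0},{"fingers":1,"linear":[0,0,0.02],"twist":0},{"fingers":1,"linear":[0,0,0],"twist":0}]'

```text
clock: 12.13
eef_pos: [430.4, -261.7, 116.1]
tool_rot: [-3.137, -0.003, 1.574]
force: [-0.1, 0.5, -0.3]
width: 85.3
gripper_force: 0.0
```

>>> drive_tool --motion '[{"fingers":1,"linear":[0,0,0.02],"twist":0},{"fingers":1,"linear":[0,0,0.02],"twist":0},{"fingers":1,"linear":[0,0,0.013],"twist":0},{"fingers":1,"linear":[0,0,0],"twist":0},{"fingers":1,"linear":[0,0,0],"twist":0}]'

```text
clock: 12.55
eef_pos: [431.7, -263.7, 66.4]
tool_rot: [-3.141, 0.0, 1.573]
force: [-0.8, -0.0, -0.5]
width: 85.2
gripper_force: 0.0
```

Run:
```python
from h import *
im=shot('scene'); a=cv2.resize(im['color'][190:310,320:460],None,fx=5,fy=5); cv2.imwrite('pics/s7.png',a)
s=monitor.read_state();print(s['eef_pos'],s['tool_rot'],s['clock'],s['width'],s['force'])
```

```text
[ 432.02510097 -263.99218443   66.98561824] [3.14075629e+00 7.66580263e-04 1.57265453e+00] 12.6 85.56373643412203 [ 1.18737656  0.22510549 -0.07359545]
```

View pics/s7.png

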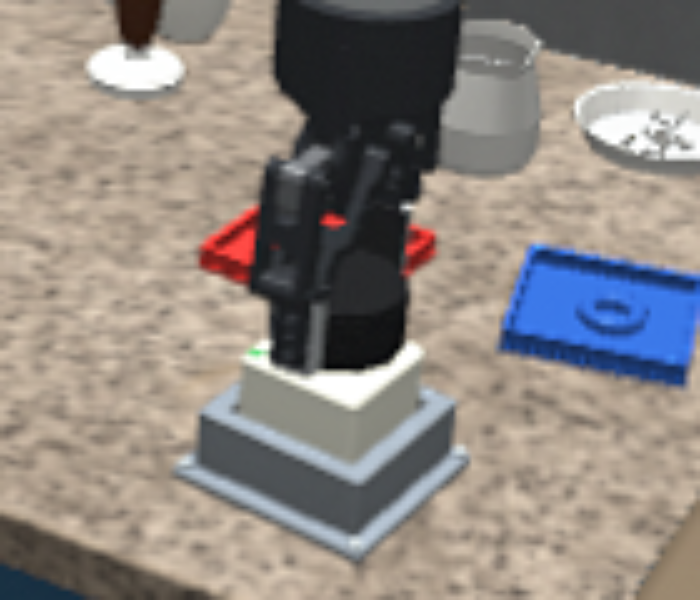

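The crop shows the fingers either side of the cap, with the tips near the level of its lower edge and clear of the jar. I'll close.

>>> drive_tool --motion '[{"fingers":0.4,"linear":[0,0,0],"twist":0},{"fingers":0.4,"linear":[0,0,0],"twist":0},{"fingers":0.4,"linear":[0,0,0],"twist":0},{"fingers":0.4,"linear":[0,0,0],"twist":0},{"fingers":0.4,"linear":[0,0,0],"twist":0}]'

```text
clock: 13.02
eef_pos: [432.3, -263.7, 67.5]
tool_rot: [3.139, 0.001, 1.573]
force: [-0.0, 0.2, 5.0]
width: 56.5
gripper_force: 62.5
```

>>> drive_tool --motion '[{"fingers":0.4,"linear":[0,0,0],"twist":0},{"fingers":0.4,"linear":[0,0,0],"twist":0},{"fingers":0.4,"linear":[0,0,0],"twist":0}]'

```text
clock: 13.27
eef_pos: [432.3, -263.7, 67.5]
tool_rot: [3.139, 0.001, 1.573]
force: [0.6, 0.4, 5.0]
width: 56.7
gripper_force: 62.5
```

>>> drive_tool --motion '[{"fingers":0.4,"linear":[0,0,0],"twist":-0.064},{"fingers":0.4,"linear":[0,0,-0.0001],"twist":-0.064},{"fingers":0.4,"linear":[0,0,-0.0001],"twist":-0.064},{"fingers":0.4,"linear":[0,0,-0.0001],"twist":-0.064},{"fingers":0.4,"linear":[0,0,-0.0001],"twist":-0.064}]'

```text
clock: 13.68
eef_pos: [432.6, -264.4, 68.2]
tool_rot: [3.139, 0.003, 1.895]
force: [-0.7, 0.1, 8.6]
width: 57.0
gripper_force: 62.8
```

Run:
```python
from h import *
s=monitor.read_state();print(s['eef_pos'],s['tool_rot'],s['width'],s['force'],s['torque'],s['qpos'])
```

```text
[ 432.64117084 -264.40953264   68.23189972] [3.13917323e+00 3.09737015e-03 1.89519592e+00] 57.04332635784675 [-0.7350414   0.05100505  8.55216583] [-0.10223998  0.00720566 -0.19506652] [ 0.30371197  0.70708681  0.28542439  2.05528191 -0.44930727  0.43408898
  1.25927151]
```

>>> drive_tool --motion '[{"fingers":0.4,"linear":[0,0,-0.0001],"twist":-0.064},{"fingers":0.4,"linear":[0,0,-0.0001],"twist":-0.064},{"fingers":0.4,"linear":[0,0,-0.0001],"twist":-0.064},{"fingers":0.4,"linear":[0,0,-0.0001],"twist":-0.064},{"fingers":0.4,"linear":[0,0,-0.0001],"twist":-0.064}]'

```text
clock: 14.1
eef_pos: [433.2, -264.5, 69.0]
tool_rot: [3.14, 0.005, 2.216]
force: [0.9, 0.5, 9.0]
width: 56.7
gripper_force: 62.9
```

>>> drive_tool --motion '[{"fingers":0.4,"linear":[0,0,-0.0001],"twist":-0.064},{"fingers":0.4,"linear":[0,0,-0.0001],"twist":-0.064},{"fingers":0.4,"linear":[0,0,-0.0001],"twist":-0.064},{"fingers":0.4,"linear":[0,0,-0.0001],"twist":-0.064},{"fingers":0.4,"linear":[0,0,0],"twist":-0.064}]'

```text
clock: 14.52
eef_pos: [433.3, -264.3, 69.4]
tool_rot: [3.141, 0.005, 2.536]
force: [0.9, 0.9, 9.0]
width: 57.0
gripper_force: 62.9
```

>>> drive_tool --motion '[{"fingers":0.4,"linear":[0,0,0],"twist":0},{"fingers":0.4,"linear":[0,0,0],"twist":0}]'

```text
clock: 14.68
eef_pos: [433.3, -264.3, 69.4]
tool_rot: [3.141, 0.005, 2.533]
force: [1.4, -0.2, 8.9]
width: 56.9
gripper_force: 62.9
```

Run:
```python
from h import *
im=shot('scene'); a=cv2.resize(im['color'][190:310,320:460],None,fx=5,fy=5)
w=shot('wrist'); b=w['color']; np.save('w8.npy',w,allow_pickle=True)
o=np.zeros((600,800,3),np.uint8); o[:240,:280]=cv2.resize(a,(280,240)); o[240:560,280:792]=cv2.resize(b,(512,320)); cv2.imwrite('pics/s8.png',o)
s=monitor.read_state();print(s['eef_pos'],s['tool_rot'],s['width'],s['force'],s['torque'],s['qpos'])
```

```text
[ 433.27652447 -264.28830464   69.4043637 ] [3.14106715 0.00480979 2.53310598] 56.641600681896044 [1.22826309 0.27974074 9.10070341] [ 0.03866525 -0.05337426  0.06601018] [ 0.40619052  0.68854643  0.12882784  2.05144297 -0.20698648  0.40863784
  1.65817467]
```

View pics/s8.png

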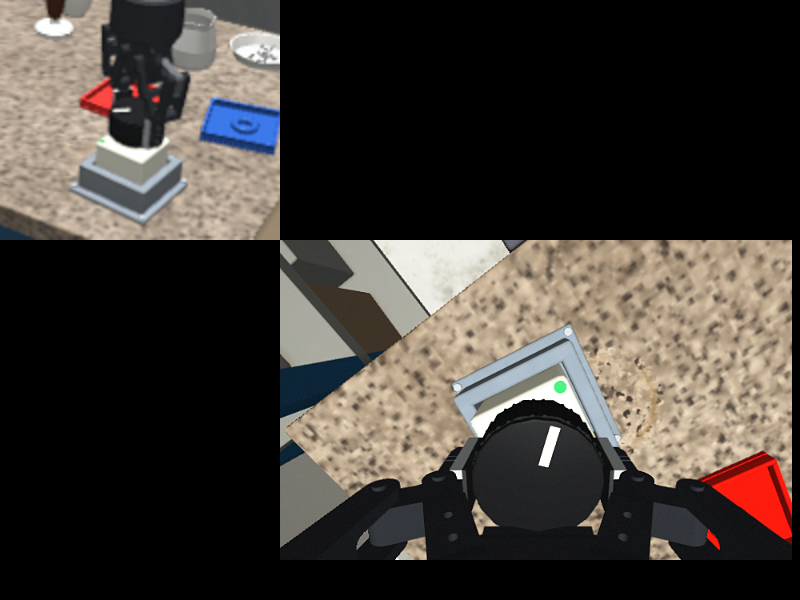

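The pointer line, about (556,428)–(543,466) in the composite, points close to the green dot at (560,386). I'll check the angles.

Run:
```python
from h import *
im=np.load('w8.npy',allow_pickle=True).item(); f=640/512
q=lambda u,v,z:onz(im,(u-280)*f,(v-240)*f,z)
a,b,g=q(556,428,101.5),q(543,466,101.5),q(560,386,64)
an=lambda v:np.degrees(np.arctan2(v[1],v[0]))
C=np.array([433,-263.8,0]); print(a,b,g,an(a-b),an((a+b)/2-C),an(g-C),np.linalg.norm((g-C)[:2]))
```

```text
[ 417.24199369 -243.65090421  101.5       ] [ 428.49047005 -257.9323002   101.5       ] [ 411.94091249 -234.68490414   64.        ] 128.2250797123756 127.91921091709726 125.87839489998046 35.932909336506235
```

The pointer is within 2° of the mark, so I'll lift.

>>> drive_tool --motion '[{"fingers":0.4,"linear":[0,0,-0.002],"twist":0},{"fingers":0.4,"linear":[0,0,-0.002],"twist":0},{"fingers":0.4,"linear":[0,0,-0.002],"twist":0},{"fingers":0.4,"linear":[0,0,-0.002],"twist":0},{"fingers":0.4,"linear":[0,0,0],"twist":0}]'

```text
clock: 15.2
eef_pos: [431.6, -263.6, 76.0]
tool_rot: [-3.141, 0.001, 2.533]
force: [0.7, -0.5, -0.9]
width: 56.8
gripper_force: 63.7
```

>>> drive_tool --motion '[{"fingers":0.4,"linear":[0,0,-0.008],"twist":0},{"fingers":0.4,"linear":[0,0,-0.008],"twist":0},{"fingers":0.4,"linear":[0,0,-0.008],"twist":0},{"fingers":0.4,"linear":[0,0,-0.007],"twist":0},{"fingers":0.4,"linear":[0,0,0],"twist":0}]'

```text
clock: 15.62
eef_pos: [432.1, -263.7, 108.3]
tool_rot: [3.141, 0.003, 2.533]
force: [-0.0, -1.3, -0.7]
width: 56.6
gripper_force: 63.9
```

>>> drive_tool --motion '[{"fingers":0.4,"linear":[0,0,0],"twist":0},{"fingers":0.4,"linear":[0,0,0],"twist":0},{"fingers":0.4,"linear":[0,0,0],"twist":0},{"fingers":0.4,"linear":[0,0,0],"twist":0},{"fingers":0.4,"linear":[0,0,0],"twist":0}]'

```text
clock: 16.03
eef_pos: [431.1, -263.2, 106.3]
tool_rot: [-3.142, -0.001, 2.533]
force: [-0.4, -0.3, -1.0]
width: 56.8
gripper_force: 63.9
```

Run:
```python
from h import *
im=shot('scene'); cv2.imwrite('pics/s9.png',cv2.resize(im['color'][180:310,310:490],None,fx=4,fy=4,interpolation=cv2.INTER_CUBIC))
s=monitor.read_state();print(s['clock'],s['eef_pos'],s['tool_rot'],s['width'],s['force'],s['qd'].round(4))
```

```text
16.0833 [ 431.14602551 -263.22815834  106.31372617] [-3.14149603e+00 -6.05085450e-04  2.53273326e+00] 56.67394121879316 [ 0.73920454  0.66029683 -0.96325383] [-0.0004 -0.002   0.0011 -0.002  -0.0011  0.0009 -0.0005]
```

View pics/s9.png

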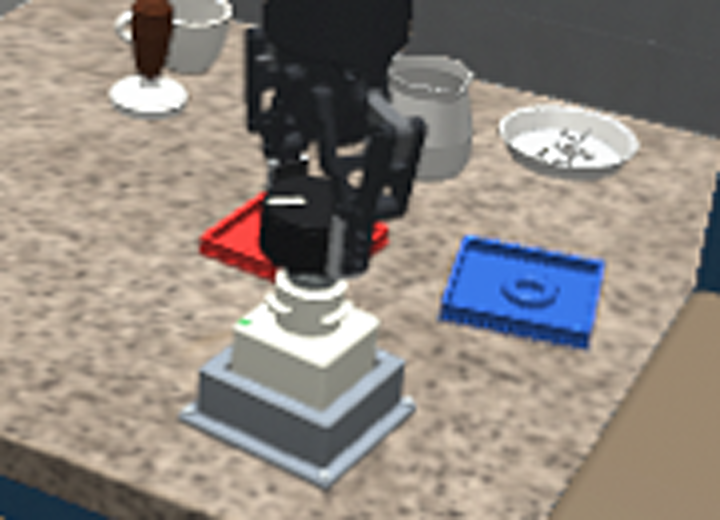

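The cap is held level about 18 mm above the open mouth. The jar is down in its stand, and the blue seal is in its tray at (530,290) in the crop. I'll hand the job in.

```bash
python3 -c "
from h import *
print(ctrl.finish_job())"
```

```text
the job is handed in; nothing more can be done
None
```

I handed the job in at about 16 s with both seals in their trays and the cap held level about 18 mm above the open jar mouth. The jar is still down in its stand; the hand-in call returned no verdict.

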